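# Select the green filter on the microscope light source

### The job

The red selector lever of the microscope light source stands in the slot with the black marker. Push it with the fingertips or the outside of the fingers through the H-shaped gate, all the way into the slot with the green marker, without seating it in the blue or the yellow slot on the way. Push gently, do not grip the lever, and leave the bottle, the slide box and the dish where they stand.

Things in the scene. Friction and masses are not known exactly. Their poses are not given: they have to be found in the camera images.
- light_box: Cream light source fixed to the desk, 180 x 180 x 90 mm high. Origin: centre of its underside, axes along its edges. H-shaped gate in its level top, channels 17 mm wide: cross channel along y (x = 0), two columns along x (y = +30 and -30 mm). Rubber pads (4 N/mm) end the slots: lever's axis at x = +36.5 / -36.5 mm, hard cross channel ends at y = +32.5 / -32.5 mm. Lamp tube juts 35 mm from +y side.
- selector: Red upright lever: round grip 22 mm thick, white top, from 8 to 60 mm above the light source's top, on a 12 mm pin that runs in the gate (2.5 mm play each side). Origin: on its axis, level with the light source's top. Stays upright, cannot be lifted, slides against 2 to 3 N friction and stays where left. Starts near the end of the black slot (-x, -y of the light source).
- tile_green: Green marker, 30 x 36 x 3 mm, fixed on the light source just beyond the outer end of the slot it names. Origin: centre of its underside, 64 mm from the cross channel's middle line, in line with its column. With the lever fully home in this slot its axis is 27.5 mm from this origin. Green and blue are the two slots of the other column (y = +30 mm); which is which changes.
- tile_blue: Blue marker, as the green one, at the other slot of the +y column.
- tile_yellow: Yellow marker, as the green one, at the slot straight opposite the black one (at +x, -y of the light source).
- tile_off: Black marker, as the green one, at the slot where the lever starts (at -x, -y of the light source).
- stain_bottle: Amber bottle with a black cap, 38 mm thick, 85 mm high, loose on the desk. Origin: centre of its underside. Leave alone.
- slide_box: Grey and white box for specimen slides, 87 x 67 x 36 mm, loose on the desk. Origin: centre of its underside. Leave alone.
- petri_dish: Clear closed dish with an orange disc, 60 mm across, 17 mm high, loose on the desk. Origin: centre of its underside. Leave alone.

How it is judged:
By the outcome, as a careful person would: the job done as asked, in the order asked, and still so for the second after the job is handed in, with the robot touching nothing.
It also fails if it takes over 51 s, if anything falls off the work surface, if the arm or the gripper's body presses on something with over 40 N, if the wrist force passes 120 N, or if a joint passes its speed limit or range.

### The arm

A 6-joint arm with a two-finger parallel gripper is mounted at the origin on the work surface. World frame = base frame: x ahead of the robot, y to its left, z up, the work surface at z = 0. Lengths are in m, angles in degrees, forces in N, time in s.
With the tool pointing down it reaches from about 0.3 to 0.75 m from the base axis. Payload 8.5 kg.
Tool frame: the origin (TCP) lies midway between the tips of the shut fingers; the grasp point (between the pads) lies 19 mm behind it (env.tcp_to_grasp is the z of the grasp point in the tool frame, in m); z points along the fingers, y is the line along which they close (so a half turn about z gives the same grasp; the last joint's range is limited). The gripper opens to 85 mm and grips with 20 to 120 N. Pads are 22 mm wide; open, the fingers measure 114 mm over their backs; the gripper's body (76 mm by 85 mm) begins 54 mm behind the grasp point. The pads swing forward as they close: fully open they stand 13 mm farther back than shut.
Start: joints at [54.414, 21.807, 74.336, -0, 83.858, -12.336], TCP at [0.217, 0.505, 0.231] pointing down, gripper open.
Joint ranges: [-178.18, 178.18], [-50.72, 133.34], [12.68, 142.11], [-81.47, 261.47], [9.98, 163.14], [-165.26, 165.26]. Speed limits (degrees/s): [136.94, 136.94, 180, 180, 180, 180].

### API

Orientations are given as a 3x3 rotation matrix whose columns are the frame's x, y, z axes.
In Python, from rig import env, imaging, job, models gives the robot as it stands. The module is installed in compiled form; this text tells all that it offers.
- The arm moves only by the tool jog_arm, never from a script. Its argument "plan" is text: rows parted by semicolons, each of 7 numbers parted by spaces: the turn, a rotation vector about the tool's x, y, z in degrees, then the shift along the tool's x, y, z in cm, then the closure in counts, from 0 (fully open) to 255 (shut). In form: rx ry rz x y z claw; .... A call has 1 to 10 rows; each row shifts and turns the commanded pose from where the row before left it, along the tool's axes as they then stand; what a row does not reach is not made up. A row lasts 1/12 s, in which the tool goes at most 41.7 mm and 7.16 degrees, less where a joint would pass 70% of its speed; a pose out of reach is approached as far as the arm can. A call with a gripper value outside its range is refused whole. The fingers move at their own pace and stop on an object; "grip_force" is the grip in N (left out, the last holds). Time passes only in rows, so rows that do not move let the fingers close. It gives the time, the measured TCP pose, the force, the opening and the grip force at its end, in the units of the state.
- env.observe(): the state, without advancing time (a new reading comes with each control period).
- imaging.get_image(name): name is "scene" or "top" or "wrist"; returns a dict with "pixels" (384x512x3 uint8, red, green, blue), "depth" (384x512 float32, m along the optical axis (not along the pixel's ray), 0 where there is no reading), "fov_y" (degrees; the focal length in pixels is half the picture's height over the tangent of half this angle, whatever the lens; pixels are square), "cx", "cy" (the principal point, pixels), "world_from_camera" (4x4, takes a point from camera to world coordinates). Camera axes: x right, y down, z forward; pixel columns grow to the right and rows downward; lengths in m; the calibration is good to about 2 mm. The wrist camera is an equidistant fisheye: a pixel r from the principal point sees the ray r / f radians off the axis. A picture is of the moment at which its call begins.
- job.close_job(): hands the job in; it is judged then, once.
Trained networks look in the newest picture that a camera, given by its name, has taken for a name from the list of things; names that differ only in an ending like _2 or _b are one class to them, and where a whole thing is asked for, a point or a joint stands for the part that bears it (a point fixed in the world has none). Each returns a list of dicts, best first, with "confidence" (0 to 1); they miss things now and then, are a little off and sometimes report something else, mostly with a low value. They report only what shows in the picture. A call takes as long as a camera call.
- models.outline_of(camera, query): "region" (384x512 bool, what is visible of it) and "bbox" ([centre column, centre row, width, height] in pixels, round what is visible of it).
- models.tip_of(camera, query): "at" ([column, row] in pixels: a listed point, or the origin of a listed thing).
The state is a dict: "time_s": time; "q": joint angles; "qvel": joint speeds; "joint_efforts": joint torques, N m; "position": TCP position; "tool_rot": TCP orientation; "ft_force": force on the tool from outside, world axes, zero at the start; "wrist_torque": the same for the moment, N m; "grip_width": finger opening in m; "gripper_force": force on a finger pad.
Only numpy, scipy, OpenCV 4.12 (cv2) and the standard library are available. Lean on these libraries where they do the work, as an engineer would, in place of code of your own. Each camera call takes 0.05 s, during which the arm holds its last target. There are 200 camera calls.

## Working session

There is one attempt and no reset: what is moved stays moved. The work goes in short steps, Python scripts to look and compute and a tool call to move; the robot and the scene stay as the last step left them, time stands still between calls to the robot, and variables do not carry over. Pictures are saved under pics/ and viewed, at most 10 in all, crops included, and the job is handed in when it is done.

Besides the shell and the picture viewer there is one more tool, called after "Request:" by a JSON object that holds its "name" and its "arguments", one argument or row to a line. jog_arm: Moves the arm, as the interface text tells. Its arguments: {"type":"object","properties":{"plan":{"type":"string"},"grip_force":{"type":"number"}},"required":["plan"]}

```bash
mkdir -p pics; cat > h.py <<'E'
import numpy as np,cv2
from rig import env,imaging,job,models
def w(im,uv):
    f=192/np.tan(np.radians(im["fov_y"]/2));u,v=map(int,np.round(uv))
    d=im["depth"][max(v-1,0):v+2,max(u-1,0):u+2];d=np.median(d[d>0])
    p=np.array([(uv[0]-im["cx"])/f*d,(uv[1]-im["cy"])/f*d,d,1]);return (im["world_from_camera"]@p)[:3]
E
python3 - <<'E'
from h import *
ims={}
for c in("scene","top"):
    im=imaging.get_image(c);cv2.imwrite(f"pics/{c}0.png",im["pixels"][...,::-1])
    print(c,im["world_from_camera"][:3,3].round(3))
    for n in("light_box","selector","tile_green","tile_blue","tile_yellow","tile_off","stain_bottle","slide_box","petri_dish"):
        o=models.outline_of(c,n)
        if o:
            o=o[0];m=o["region"];v,u=np.nonzero(m);
            print(n,round(o["confidence"],2),np.round(o["bbox"]),w(im,(u.mean(),v.mean())).round(4))
s=env.observe();print(s["time_s"],np.round(s["tool_rot"],3),s["position"])
E
```

```text
scene [ 0.891 -0.451  0.587]
light_box 0.83 [241. 221. 136. 126.] [ 0.5978 -0.0995  0.0576]
selector 0.84 [218. 190.  10.  29.] [ 0.564  -0.121   0.1327]
tile_green 0.45 [231. 177.  15.  14.] [ 0.5282 -0.0534  0.0932]
tile_blue 0.69 [278. 204.  22.  18.] [ 0.6536 -0.0577  0.0935]
tile_yellow 0.49 [258. 224.  26.  15.] [ 0.6521 -0.1182  0.0942]
tile_off 0.7 [206. 194.  16.  18.] [ 0.5243 -0.116   0.0929]
stain_bottle 0.55 [202. 282.  23.  41.] [ 0.632  -0.2552  0.0581]
slide_box 0.78 [294. 288.  62.  62.] [ 0.754  -0.157   0.0353]
petri_dish 0.68 [317. 255.  30.  26.] [ 0.7468 -0.0533  0.017 ]
top [ 0.472 -0.061  0.881]
light_box 0.69 [267. 201. 104.  91.] [ 0.5879 -0.0765  0.0575]
selector 0.51 [256. 138.  27.  26.] [ 0.7416 -0.0446  0.0162]
tile_green 0.54 [258. 230.  16.  17.] [ 0.5243 -0.0488  0.0917]
tile_blue 0.58 [260. 169.  17.  11.] [ 0.6518 -0.0528  0.0922]
tile_yellow 0.61 [347. 191.  23.  19.] [ 0.6139 -0.2361  0.0619]
tile_off 0.77 [286. 234.  21.  14.] [ 0.5226 -0.1091  0.0931]
stain_bottle 0.82 [347. 191.  22.  22.] [ 0.6138 -0.2361  0.0632]
slide_box 0.73 [301. 134.  31.  41.] [ 0.7447 -0.1439  0.0348]
petri_dish 0.68 [257. 140.  26.  27.] [ 0.7421 -0.0443  0.0163]
1.0 [[-0.919  0.395 -0.   ]
 [ 0.395  0.919 -0.   ]
 [-0.    -0.    -1.   ]] [0.21710092 0.50531348 0.2313195 ]
```

View pics/scene0.png

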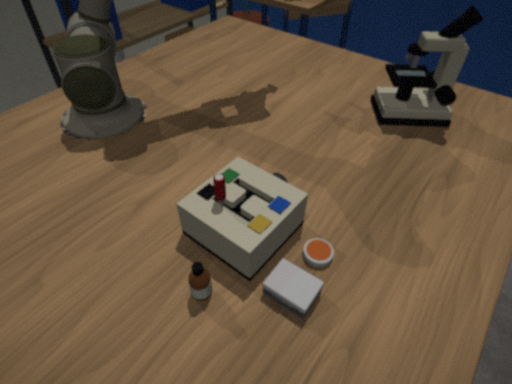

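View pics/top0.png

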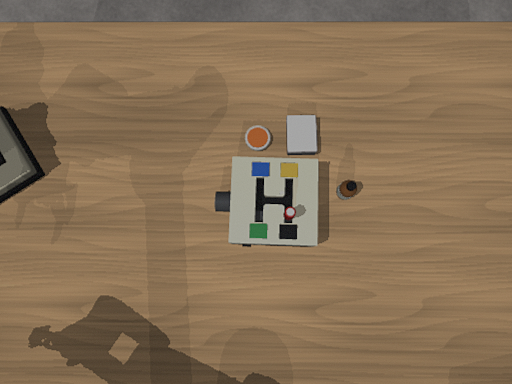

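The scene view shows the light source with green at about (231,177) and black at (206,194), both on the side nearest the robot. Blue is at (278,204), yellow at (258,224) and the lever at (218,190). The top view agrees: lever at about (290,212), green at (258,230). Its yellow hit was wrong and belonged to the bottle. Next I fit the box pose.

```bash
cat >> h.py <<'E'
def ray_at(im,uv,z):
    f=192/np.tan(np.radians(im["fov_y"]/2));T=im["world_from_camera"]
    d=T[:3,:3]@np.array([(uv[0]-im["cx"])/f,(uv[1]-im["cy"])/f,1]);o=T[:3,3]
    return (o+d*(z-o[2])/d[2])[:2]
C=np.array([.5887,-.084]);YAW=-2.3
def loc(p):
    a=np.radians(YAW);R=np.array([[np.cos(a),-np.sin(a)],[np.sin(a),np.cos(a)]]);return R.T@(np.array(p)[:2]-C)*1000
def lever(c):
    im=imaging.get_image(c);h=cv2.cvtColor(im["pixels"],cv2.COLOR_RGB2HSV).astype(int)
    m=((h[...,0]<8)|(h[...,0]>172))&(h[...,1]>140)&(h[...,2]>40)
    P=[]
    for v,u in zip(*np.nonzero(m)):
        if im["depth"][v,u]>0:
            p=w(im,(u,v)); 
            if .1<p[2]<.16 and np.hypot(*(p[:2]-C))<.09:P.append(p)
    return im,np.array(P)
E
python3 - <<'E'
from h import *
L={"tile_off":(-64,-30),"tile_green":(-64,30),"tile_blue":(64,30),"tile_yellow":(64,-30)}
for c in("scene","top"):
    im,P=lever(c); A=[];B=[]
    for n,l in L.items():
        for o in models.outline_of(c,n):
            v,u=np.nonzero(o["region"]);p=ray_at(im,(u.mean(),v.mean()),.093)
            if np.hypot(*(loc(p)-l))<15:A.append(l);B.append(p*1000);break
    A=np.array(A,float);B=np.array(B);a0=A-A.mean(0);b0=B-B.mean(0)
    th=np.arctan2((a0[:,0]*b0[:,1]-a0[:,1]*b0[:,0]).sum(),(a0*b0).sum())
    R=np.array([[np.cos(th),-np.sin(th)],[np.sin(th),np.cos(th)]]);t=B.mean(0)-R@A.mean(0)
    print(c,len(A),"yaw",np.degrees(th),"c",t,"res",(B-A@R.T-t).round(1).tolist())
    if len(P):print("lever",len(P),P.mean(0),P.min(0),P.max(0),loc(P.mean(0)))
    for o in models.outline_of(c,"light_box")[:1]:
        pass
E
```

```text
scene 4 yaw -2.0066877101158873 c [589.20042741 -85.32384994] res [[-1.0, -2.7], [1.1, 2.1], [0.3, 0.7], [-0.5, -0.0]]
lever 179 [ 0.5632814  -0.12016976  0.12694369] [ 0.55356372 -0.1253462   0.10260271] [ 0.56811137 -0.11139912  0.14927311] [-23.94656448 -37.16071471]
top 3 yaw -1.693850760028246 c [586.73357967 -80.79309648] res [[0.5, -0.1], [-0.4, -0.8], [-0.1, 0.9]]
lever 56 [ 0.55273593 -0.10861314  0.13899982] [ 0.54584422 -0.12031999  0.10131572] [ 0.56658335 -0.10018461  0.14978134] [-34.94732685 -26.03661164]
```

Request:
{"name": "jog_arm", "arguments": {
  "plan": "0 0 -7 0 0 0 255;0 0 -7 0 0 0 255;0 0 -7 0 0 0 255;0 0 0 0 -4 0 255;0 0 0 0 -4 0 255;0 0 0 0 -4 0 255;0 0 0 0 -4 0 255;0 0 0 0 -4 0 255;0 0 0 0 -4 0 255;0 0 0 0 -4 0 255",
  "grip_force": 20
}}

```text
time_s: 2.43
position: [0.2053, 0.2241, 0.2313]
tool_rot: [[-0.999, 0.038, 0.001], [0.038, 0.999, 0.0], [-0.001, 0.0, -1.0]]
ft_force: [1.4, -0.8, 0.8]
grip_width: 0.0
gripper_force: 0.0
```

Request:
{"name": "jog_arm", "arguments": {
  "plan": "0 0 0 -2.9 -2.9 0 255;0 0 0 -2.9 -2.9 0 255;0 0 0 -2.9 -2.9 0 255;0 0 0 -2.9 -2.9 0 255;0 0 0 -2.9 -2.9 0 255;0 0 0 -2.9 -2.9 0 255;0 0 0 -2.9 -2.9 0 255;0 0 0 -2.9 -2.9 0 255;0 0 0 -2.9 -2.9 0 255;0 0 0 -2.9 -2.9 0 255"
}}

```text
time_s: 3.27
position: [0.4856, -0.0775, 0.2313]
tool_rot: [[-0.999, 0.04, 0.0], [0.04, 0.999, -0.0], [-0.0, 0.0, -1.0]]
ft_force: [0.9, 0.3, -0.6]
grip_width: 0.0004
gripper_force: 0.0
```

Request:
{"name": "jog_arm", "arguments": {
  "plan": "0 0 0 -1.5 -1.7 0 255;0 0 0 -1.5 -1.7 0 255;0 0 0 0 0 0 255;0 0 0 0 0 0 255"
}}

```text
time_s: 3.6
position: [0.5133, -0.1113, 0.2308]
tool_rot: [[-0.999, 0.04, -0.001], [0.04, 0.999, 0.0], [0.001, 0.0, -1.0]]
ft_force: [-0.4, 0.7, 0.0]
grip_width: -0.0002
gripper_force: 0.0
```

```bash
python3 - <<'E'
from h import *
im=imaging.get_image("wrist");cv2.imwrite("pics/w1.png",im["pixels"][...,::-1])
f=192/np.tan(np.radians(im["fov_y"]/2));T=im["world_from_camera"]
def at(uv,z):
    x=np.array([uv[0]-im["cx"],uv[1]-im["cy"]]);r=np.hypot(*x);t=r/f
    d=T[:3,:3]@np.append(x/r*np.sin(t),np.cos(t));o=T[:3,3];return (o+d*(z-o[2])/d[2])[:2]
for n in("tile_off","tile_green","tile_blue","tile_yellow","selector"):
    for o in models.outline_of("wrist",n)[:1]:
        v,u=np.nonzero(o["region"]);print(n,round(o["confidence"],2),u.mean().round(),v.mean().round(),at((u.mean(),v.mean()),.093).round(4))
    for o in models.tip_of("wrist",n)[:1]:print(" tip",np.round(o["at"]),at(o["at"],.09).round(4))
s=env.observe();print(s["time_s"],s["position"],s["ft_force"])
E
```

```text
tile_off 0.6 260.0 188.0 [ 0.5229 -0.1106]
 tip [258. 188.] [ 0.5246 -0.113 ]
tile_green 0.9 320.0 187.0 [ 0.5248 -0.0513]
 tip [318. 187.] [ 0.5252 -0.0527]
 tip [260. 289.] [ 0.6443 -0.1159]
selector 0.5 261.0 218.0 [ 0.5547 -0.1117]
 tip [258. 218.] [ 0.5556 -0.1147]
4.15 [ 0.51308158 -0.11057881  0.23143788] [-0.41974797 -0.39916922  0.10451369]
```

View pics/w1.png

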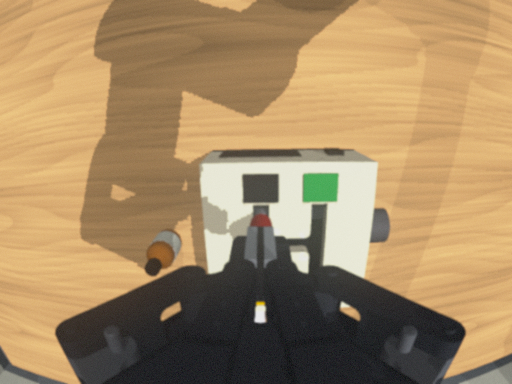

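The wrist view shows black at (260,188), green at (320,187) and the lever at (261,218), just ahead of the fingers. This puts the box centre at about (0.588, -0.083) with a yaw of about -2°. I'll descend and push along +x.

Request:
{"name": "jog_arm", "arguments": {
  "plan": "0 0 0 0 0.15 3.9 255;0 0 0 0 0 3.9 255;0 0 0 0 0 3.8 255;0 0 0 0 0 0 255;0 0 0 -0.5 0 0 255;0 0 0 -0.5 0 0 255"
}}

```text
time_s: 4.65
position: [0.5247, -0.1102, 0.1175]
tool_rot: [[-0.999, 0.039, 0.003], [0.039, 0.999, -0.001], [-0.003, -0.001, -1.0]]
ft_force: [0.4, 0.6, 0.2]
grip_width: 0.0001
gripper_force: 0.0
```

Request:
{"name": "jog_arm", "arguments": {
  "plan": "0 0 0 -0.5 0 0 255;0 0 0 -0.5 0 0 255;0 0 0 -0.5 0 0 255;0 0 0 -0.5 0 0 255"
}}

```text
time_s: 4.98
position: [0.5437, -0.1106, 0.1162]
tool_rot: [[-0.999, 0.039, 0.001], [0.039, 0.999, -0.001], [-0.001, -0.001, -1.0]]
ft_force: [-2.3, -0.5, 1.9]
grip_width: 0.0002
gripper_force: 1.3
```

Request:
{"name": "jog_arm", "arguments": {
  "plan": "0 0 0 -0.5 0 0 255;0 0 0 -0.4 0 0 255;0 0 0 -0.4 0 0 255;0 0 0 0 0 0 255;0 0 0 0 0 0 255"
}}

```text
time_s: 5.4
position: [0.5565, -0.111, 0.1152]
tool_rot: [[-0.999, 0.039, 0.0], [0.039, 0.999, 0.0], [-0.0, 0.0, -1.0]]
ft_force: [-0.8, 0.2, 0.3]
grip_width: 0.0004
gripper_force: 0.0
```

```bash
sed -i 's/^C=.*/C=np.array([.588,-.083]);YAW=-2./' h.py; cat >> h.py <<'E'
def show():
    for c in("top","scene"):
        im,P=lever(c)
        if len(P):
            print(c,len(P),"mean",P.mean(0).round(4),"loc",loc(P.mean(0)).round(1))
        for o in models.tip_of(c,"selector")[:1]:print(c,"tip",round(o["confidence"],2),loc(ray_at(im,o["at"],.09)).round(1))
    s=env.observe();print(s["time_s"],"tcp",loc(s["position"]).round(1),s["position"].round(4) if hasattr(s["position"],"round") else s["position"],np.round(s["ft_force"],1));return im
def crop(im,c,n):
    u,v=(241,205);cv2.imwrite(f"pics/{n}.png",cv2.resize(im["pixels"][v-65:v+65,u-75:u+75,::-1],None,fx=4,fy=4,interpolation=cv2.INTER_CUBIC))
E
python3 -c "
from h import *
im=show();crop(im,'scene','s1')"
```

```text
scene 189 mean [ 0.5849 -0.121   0.1274] loc [ -1.7 -38. ]
scene tip 0.65 [ -7.5 -25.3]
5.6 tcp [-30.9 -29.1] [ 0.5561 -0.111   0.1153] [-0.7 -0.2  0.1]
```

View pics/s1.png

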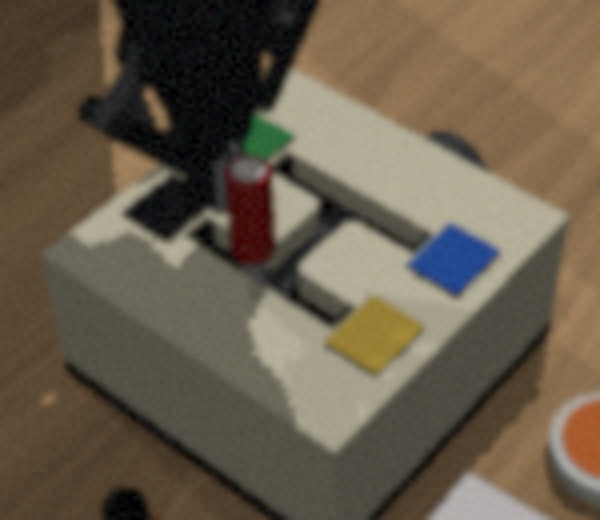

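The crop shows the lever at (250,210), still about 9 mm short of the cross channel. The finger contact position and the networks agree on that.

Request:
{"name": "jog_arm", "arguments": {
  "plan": "0 0 0 -0.3 0 0 255;0 0 0 -0.3 0 0 255;0 0 0 -0.3 0 0 255;0 0 0 0 0 0 255;0 0 0 0 0 0 255"
}}

```text
time_s: 6.02
position: [0.5656, -0.1114, 0.1153]
tool_rot: [[-0.999, 0.039, 0.001], [0.039, 0.999, -0.0], [-0.001, -0.0, -1.0]]
ft_force: [-0.7, -0.4, -0.2]
grip_width: 0.0001
gripper_force: 0.0
```

```bash
python3 -c "
from h import *
im=show();crop(im,'scene','s2')"
```

```text
scene 194 mean [ 0.5938 -0.1207  0.1267] loc [  7.1 -37.5]
scene tip 0.87 [  6.2 -42.2]
6.2167 tcp [-21.7 -29.2] [ 0.5653 -0.1114  0.1154] [0.9 0.1 0.1]
```

View pics/s2.png

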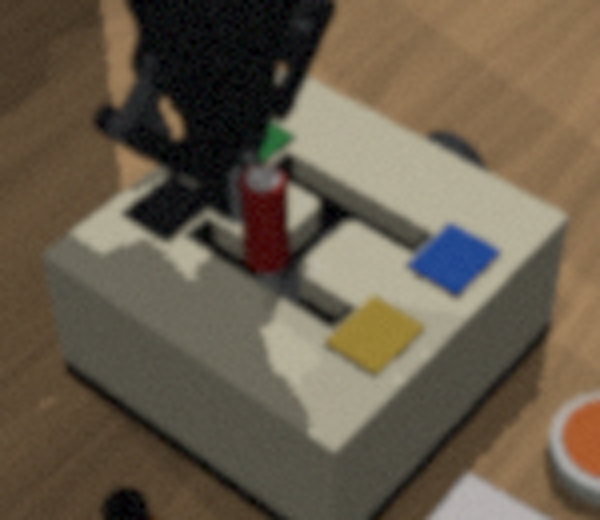

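The crop shows the lever base at about (266,272), in line with the cross channel mouth. I'll go round to the lever's -y side.

Request:
{"name": "jog_arm", "arguments": {
  "plan": "0 0 0 1.5 0 0 255;0 0 0 0 -2.1 0 255;0 0 0 0 -2.0 0 255;0 0 0 -1.85 0 0 255;0 0 0 -1.85 0 0 255;0 0 0 0 0 0 255;0 0 0 0 0.5 0 255;0 0 0 0 0.5 0 255;0 0 0 0 0.3 0 255;0 0 0 0 0.3 0 255"
}}

```text
time_s: 7.05
position: [0.5856, -0.1366, 0.1155]
tool_rot: [[-0.999, 0.039, -0.0], [0.039, 0.999, -0.0], [0.0, -0.0, -1.0]]
ft_force: [-1.2, -2.2, -0.3]
grip_width: 0.0002
gripper_force: 1.2
```

Request:
{"name": "jog_arm", "arguments": {
  "plan": "0 0 0 0 0.3 0 255;0 0 0 0 0.3 0 255;0 0 0 0 0 0 255"
}}

```text
time_s: 7.3
position: [0.5862, -0.1307, 0.1154]
tool_rot: [[-0.999, 0.039, -0.0], [0.039, 0.999, 0.0], [0.0, 0.0, -1.0]]
ft_force: [0.4, -0.7, 0.5]
grip_width: 0.0002
gripper_force: 0.2
```

Request:
{"name": "jog_arm", "arguments": {
  "plan": "0 0 0 0 0.3 0 255;0 0 0 0 0.3 0 255;0 0 0 0 0.3 0 255"
}}

```text
time_s: 7.55
position: [0.5867, -0.1221, 0.1154]
tool_rot: [[-0.999, 0.039, -0.0], [0.039, 0.999, -0.0], [0.0, -0.0, -1.0]]
ft_force: [-1.7, -2.9, 0.9]
grip_width: 0.0001
gripper_force: 1.2
```

Request:
{"name": "jog_arm", "arguments": {
  "plan": "0 0 0 0 0.4 0 255;0 0 0 0 0.4 0 255;0 0 0 0 0.4 0 255"
}}

```text
time_s: 7.8
position: [0.5872, -0.1098, 0.1153]
tool_rot: [[-0.999, 0.039, -0.0], [0.039, 0.999, -0.0], [0.0, -0.0, -1.0]]
ft_force: [-1.6, -2.7, 2.1]
grip_width: 0.0001
gripper_force: 1.3
```

Request:
{"name": "jog_arm", "arguments": {
  "plan": "0 0 0 0 0.4 0 255;0 0 0 0 0.4 0 255;0 0 0 0 0 0 255;0 0 0 0 0 0 255"
}}

```text
time_s: 8.13
position: [0.5878, -0.1016, 0.1153]
tool_rot: [[-0.999, 0.039, 0.001], [0.039, 0.999, 0.001], [-0.001, 0.001, -1.0]]
ft_force: [-0.5, 0.3, -0.1]
grip_width: -0.0001
gripper_force: 0.0
```

```bash
python3 -c "
from h import *
im=show();crop(im,'scene','s3')"
```

```text
top 17 mean [ 0.5783 -0.0702  0.1222] loc [-10.1  12.4]
scene 124 mean [ 0.597  -0.0823  0.1253] loc [9. 1.]
scene tip 0.65 [2.8 4.5]
8.3333 tcp [  0.3 -19.2] [ 0.5877 -0.1022  0.1153] [-0.  -0.1  0.8]
```

View pics/s3.png

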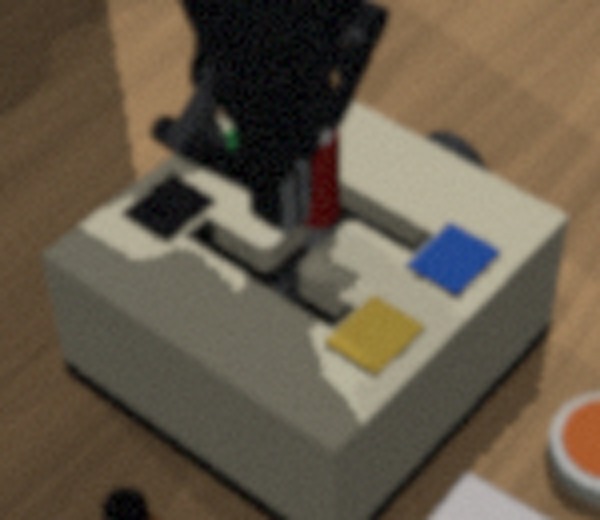

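The lever at (325,185) is now about midway along the cross channel, so I keep pushing it to the other column.

Request:
{"name": "jog_arm", "arguments": {
  "plan": "0 0 0 0 0.5 0 255;0 0 0 0 0.5 0 255;0 0 0 0 0.4 0 255;0 0 0 0 0.3 0 255;0 0 0 0 0.2 0 255"
}}

```text
time_s: 8.75
position: [0.5882, -0.0827, 0.1153]
tool_rot: [[-0.999, 0.039, -0.0], [0.039, 0.999, -0.0], [0.0, -0.0, -1.0]]
ft_force: [-0.6, -1.7, 0.9]
grip_width: 0.0002
gripper_force: 1.1
```

Request:
{"name": "jog_arm", "arguments": {
  "plan": "0 0 0 0 0.2 0 255;0 0 0 0 0.2 0 255;0 0 0 0 0 0 255"
}}

```text
time_s: 9.0
position: [0.5884, -0.0788, 0.1153]
tool_rot: [[-0.999, 0.039, -0.0], [0.039, 0.999, 0.0], [0.0, 0.0, -1.0]]
ft_force: [-0.0, -0.7, 0.2]
grip_width: 0.0002
gripper_force: 0.4
```

```bash
python3 -c "
from h import *
im=show();crop(im,'scene','s4')"
```

```text
top 4 mean [ 0.5788 -0.0469  0.1114] loc [-10.4  35.7]
scene 100 mean [ 0.5974 -0.0605  0.1269] loc [ 8.7 22.8]
scene tip 0.74 [-1.4 24.7]
9.2 tcp [0.4 3.9] [ 0.5885 -0.0791  0.1153] [ 0.4 -0.6  1.1]
```

View pics/s4.png

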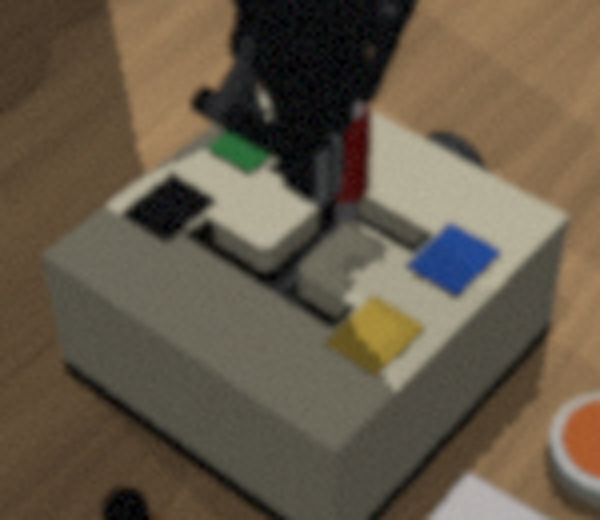

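The lever at (355,160) is nearly at the far column. I'll step gently until the end wall is felt.

Request:
{"name": "jog_arm", "arguments": {
  "plan": "0 0 0 0 0.1 0 255;0 0 0 0 0.1 0 255;0 0 0 0 0 0 255"
}}

```text
time_s: 9.45
position: [0.5886, -0.0773, 0.1154]
tool_rot: [[-0.999, 0.039, 0.0], [0.039, 0.999, -0.0], [-0.0, -0.0, -1.0]]
ft_force: [-0.4, -2.9, 0.5]
grip_width: 0.0002
gripper_force: 0.9
```

Request:
{"name": "jog_arm", "arguments": {
  "plan": "0 0 0 0 0.1 0 255;0 0 0 0 0 0 255"
}}

```text
time_s: 9.62
position: [0.5886, -0.0762, 0.1153]
tool_rot: [[-0.999, 0.039, 0.0], [0.039, 0.999, -0.0], [-0.0, -0.0, -1.0]]
ft_force: [-0.0, -1.3, -1.2]
grip_width: -0.0
gripper_force: 0.9
```

Request:
{"name": "jog_arm", "arguments": {
  "plan": "0 0 0 0 0.1 0 255;0 0 0 0 0 0 255"
}}

```text
time_s: 9.78
position: [0.5886, -0.0753, 0.1154]
tool_rot: [[-0.999, 0.039, 0.0], [0.039, 0.999, -0.0], [-0.0, -0.0, -1.0]]
ft_force: [-0.2, -2.0, 0.2]
grip_width: -0.0001
gripper_force: 1.3
```

Request:
{"name": "jog_arm", "arguments": {
  "plan": "0 0 0 0 0.1 0 255;0 0 0 0 0 0 255"
}}

```text
time_s: 9.95
position: [0.5886, -0.0749, 0.1154]
tool_rot: [[-0.999, 0.039, 0.0], [0.039, 0.999, -0.002], [-0.0, -0.002, -1.0]]
ft_force: [-0.1, -5.9, 0.6]
grip_width: 0.0001
gripper_force: 3.0
```

The wall is felt, with force up to about 6 N. I'll go round to the +x side of the lever and push along -x.

Request:
{"name": "jog_arm", "arguments": {
  "plan": "0 0 0 0 -1.5 0 255;0 0 0 -2.0 0 0 255;0 0 0 -2.0 0 0 255;0 0 0 0 0 0 255;0 0 0 0 1.9 0 255;0 0 0 0 1.9 0 255;0 0 0 0 0 0 255;0 0 0 0.5 0 0 255;0 0 0 0.5 0 0 255;0 0 0 0.4 0 0 255"
}}

```text
time_s: 10.78
position: [0.6146, -0.053, 0.1153]
tool_rot: [[-0.999, 0.04, -0.0], [0.04, 0.999, 0.0], [0.0, 0.0, -1.0]]
ft_force: [-0.3, -1.3, -0.8]
grip_width: 0.0003
gripper_force: 0.0
```

Request:
{"name": "jog_arm", "arguments": {
  "plan": "0 0 0 0.4 0 0 255;0 0 0 0.4 0 0 255;0 0 0 0.4 0 0 255;0 0 0 0 0 0 255"
}}

```text
time_s: 11.12
position: [0.603, -0.0522, 0.1155]
tool_rot: [[-0.999, 0.04, 0.0], [0.04, 0.999, -0.0], [-0.0, -0.0, -1.0]]
ft_force: [1.1, -1.2, 0.1]
grip_width: 0.0002
gripper_force: 0.3
```

```bash
python3 -c "
from h import *
im=show();crop(im,'scene','s5')"
```

```text
top 44 mean [ 0.5726 -0.0493  0.1329] loc [-16.6  33.2]
top tip 0.59 [-1.2 35. ]
scene 78 mean [ 0.5864 -0.0607  0.1191] loc [-2.4 22.2]
scene tip 0.74 [-9.9 27.1]
11.3167 tcp [14.2 31.9] [ 0.6033 -0.0516  0.1153] [-0.3 -0.1  0.6]
```

View pics/s5.png

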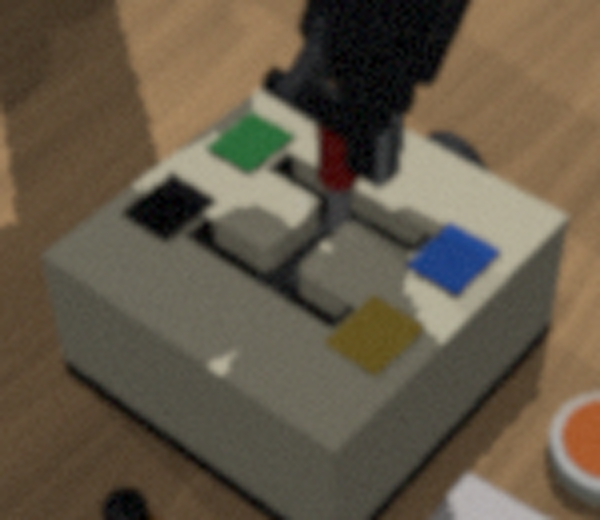

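The lever at (337,165) has entered the green column with the finger behind it. About 29 mm remains.

Request:
{"name": "jog_arm", "arguments": {
  "plan": "0 0 0 0.4 0 0 255;0 0 0 0.4 0 0 255;0 0 0 0.4 0 0 255;0 0 0 0.4 0 0 255"
}}

```text
time_s: 11.65
position: [0.5873, -0.0512, 0.1154]
tool_rot: [[-0.999, 0.039, 0.001], [0.039, 0.999, -0.0], [-0.001, -0.0, -1.0]]
ft_force: [2.7, -1.6, -1.2]
grip_width: -0.0001
gripper_force: 1.9
```

Request:
{"name": "jog_arm", "arguments": {
  "plan": "0 0 0 0.4 0 0 255;0 0 0 0.3 0 0 255;0 0 0 0.2 0 0 255;0 0 0 0 0 0 255"
}}

```text
time_s: 11.98
position: [0.5779, -0.0508, 0.1154]
tool_rot: [[-0.999, 0.039, -0.001], [0.039, 0.999, 0.0], [0.001, 0.0, -1.0]]
ft_force: [-0.2, -0.6, -0.2]
grip_width: 0.0002
gripper_force: 0.3
```

Request:
{"name": "jog_arm", "arguments": {
  "plan": "0 0 0 0.1 0 0 255;0 0 0 0.1 0 0 255;0 0 0 0 0 0 255"
}}

```text
time_s: 12.23
position: [0.5765, -0.0507, 0.1154]
tool_rot: [[-0.999, 0.039, 0.0], [0.039, 0.999, -0.0], [-0.0, -0.0, -1.0]]
ft_force: [3.0, -1.6, -0.5]
grip_width: 0.0002
gripper_force: 1.3
```

Request:
{"name": "jog_arm", "arguments": {
  "plan": "0 0 0 0.1 0 0 255;0 0 0 0.1 0 0 255;0 0 0 0 0 0 255"
}}

```text
time_s: 12.48
position: [0.5744, -0.0506, 0.1154]
tool_rot: [[-0.999, 0.039, 0.0], [0.039, 0.999, -0.0], [-0.0, -0.0, -1.0]]
ft_force: [2.8, -1.7, -0.2]
grip_width: 0.0005
gripper_force: 1.3
```

Request:
{"name": "jog_arm", "arguments": {
  "plan": "0 0 0 0.1 0 0 255;0 0 0 0 0 0 255;0 0 0 0 0 0 255"
}}

```text
time_s: 12.73
position: [0.5737, -0.0506, 0.1154]
tool_rot: [[-0.999, 0.039, 0.0], [0.039, 0.999, -0.0], [-0.0, -0.0, -1.0]]
ft_force: [3.4, -0.7, -1.6]
grip_width: 0.0004
gripper_force: 2.1
```

Request:
{"name": "jog_arm", "arguments": {
  "plan": "0 0 0 0.1 0 0 255;0 0 0 0 0 0 255;0 0 0 0 0 0 255"
}}

```text
time_s: 12.98
position: [0.5731, -0.0506, 0.1154]
tool_rot: [[-0.999, 0.039, 0.001], [0.039, 0.999, -0.0], [-0.001, -0.0, -1.0]]
ft_force: [6.4, -1.3, -1.6]
grip_width: -0.0001
gripper_force: 3.0
```

Request:
{"name": "jog_arm", "arguments": {
  "plan": "0 0 0 0.1 0 0 255;0 0 0 0 0 0 255;0 0 0 0 0 0 255"
}}

```text
time_s: 13.23
position: [0.5725, -0.0506, 0.1155]
tool_rot: [[-0.999, 0.039, 0.002], [0.039, 0.999, -0.0], [-0.002, -0.0, -1.0]]
ft_force: [7.7, -0.8, -1.7]
grip_width: 0.0005
gripper_force: 3.9
```

The force is rising at the pad's stiffness, so the lever is home. I'll retreat and check.

Request:
{"name": "jog_arm", "arguments": {
  "plan": "0 0 0 -1 0 0 255;0 0 0 -1.5 0 0 255;0 0 0 0 0 -3.5 255;0 0 0 0 0 -4 255;0 0 0 0 0 -4 255;0 0 0 -3 0 0 255;0 0 0 -3 0 0 255;0 0 0 0 0 0 255;0 0 0 0 0 0 255"
}}

```text
time_s: 13.98
position: [0.6563, -0.0536, 0.2288]
tool_rot: [[-0.999, 0.039, -0.004], [0.039, 0.999, 0.001], [0.004, 0.001, -1.0]]
ft_force: [-0.7, 1.0, -0.7]
grip_width: -0.0003
gripper_force: 0.0
```

```bash
python3 -c "
from h import *
im=show();crop(im,'scene','s6')"
```

```text
scene 151 mean [ 0.5578 -0.0576  0.1267] loc [-31.   24.3]
scene tip 0.82 [-35.3  36. ]
14.1833 tcp [66.5 31.6] [ 0.6556 -0.0537  0.2305] [ 0.1 -0.7  0.1]
```

View pics/s6.png

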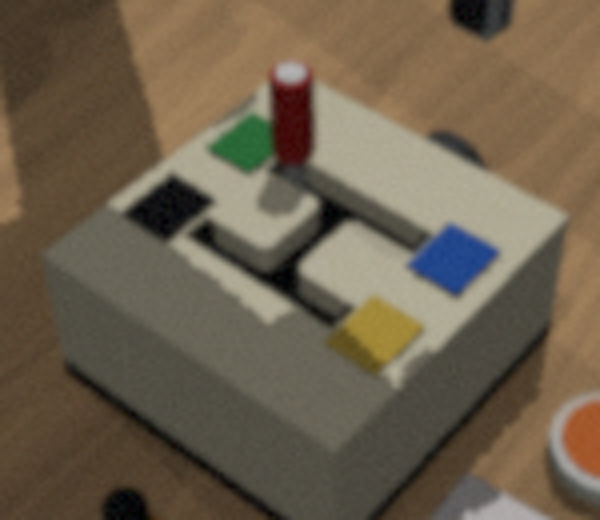

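The lever stands at (292,115), at the end of the slot against the green tile, and the robot is clear of everything. I'm handing it in.

```bash
python3 -c "
from h import *
print(job.close_job())"
```

```text
the job is handed in; nothing more can be done
None
```

The red lever was pushed through the cross channel and fully home in the green slot, pressing on the end pad at about 8 N, without entering the blue or yellow slots; the job was handed in at about 14 s with the arm clear.

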